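Restock the carton flow lane

ROBOT

A 6-joint arm with a two-finger parallel gripper is mounted at the origin on a cart in front of the work surface, level with it; the furniture and walls round the work are solid. World frame = base frame: x ahead of the robot, y to its left, z up, the work surface at z = 0. Lengths are in m, angles in rad, forces in N, time in s.
With the tool pointing down it reaches from about 0.35 to 0.725 m from the base axis. Payload 6 kg.
Tool frame: the origin (TCP) lies on the centre line of the jaws, within the pads' length; the fingertips stand 19 mm ahead of it and the grasp point (between the pads) is the TCP (finger_overhang is the distance from the TCP to the fingertips, in m); z points along the fingers, y is the direction in which the jaws open and shut (so a half turn about z gives the same grasp; the last joint's range is limited). The gripper opens to 85 mm and grips with 20 to 120 N. Pads are 22 mm wide; open, the fingers measure 114 mm over their backs; the gripper's body (76 mm by 85 mm) begins 54 mm behind the grasp point. The pads swing forward as they close: fully open they stand 13 mm farther back than shut.
Start: joints at [1.566, 0.04, 0.085, 0, -1.615, -0.334], TCP at [0.199, 0.566, 0.25] pointing down, gripper open.
Joint ranges: [-2.56, 2.56], [-1.29, 2.01], [-1.08, 1.49], [-3.29, 1.98], [-2.81, -0.18], [-2.99, 2.99]. Speed limits (rad/s): [2.57, 2.57, 3.01, 3.14, 3.14, 3.14].

INTERFACE

Orientations are given as [roll, pitch, yaw] about the fixed x, y, z axes, in that order (R = Rz(yaw) Ry(pitch) Rx(roll)).
In Python, from cell import * gives the robot as it stands.
- The arm moves only by the tool servo_tool, never from a script. Its argument "rows" is a list of rows, each a list of 7 numbers: the shift along the tool's x, y, z in mm, then the turn, a rotation vector about the tool's x, y, z in rad, then the closure, from 0 (fully open) to 1 (shut). A call has 1 to 10 rows; each row is the pose to reach, as a shift and turn from the pose measured when the call began, along the tool's axes at that moment; what a row does not reach only later rows make up. A row lasts 1/10 s, in which the tool goes at most 50 mm and 8.59 degrees, less where a joint would pass 70% of its speed; a pose out of reach is approached as far as the arm can. A call with a gripper value outside its range is refused whole. The fingers move at their own pace and stop on an object; "newtons" is the grip in N (left out, the last holds). Time passes only in rows, so rows that repeat a pose let the fingers close. It gives the time, the measured TCP pose, the force and the opening at its end, in the units of the state.
- observe(): the state, without advancing time (a new reading comes with each control period).
- snapshot(name): name is "scene" or "top"; returns the picture (480x640x3 uint8, red, green, blue); there is no depth.
- calibration(name): a dict with "mtx" (3x3 intrinsics, pixels), "T" (4x4, takes a point from camera to world coordinates). Camera axes: x right, y up, looking along -z (the intrinsics and any distortion apply to the point x, -y, -z); pixel columns grow to the right and rows downward; lengths in m; the calibration is good to about 2 mm. A picture is of the moment at which its call begins. calibration takes no time and is no camera call.
- sign_off(): hands the job in, once; it reports no verdict.
The state is a dict: "t": time; "joint_pos": joint angles; "dq": joint speeds; "tau": joint torques, N m; "tcp_pos": TCP position; "ee_rot": TCP orientation; "force": force on the tool from outside, world axes, zero at the start; "wrist_torque": the same for the moment, N m; "width": finger opening in m.
Only numpy, scipy, OpenCV 4.12 (cv2) and the standard library are available. Lean on these libraries where they do the work, as an engineer would, in place of code of your own. Each camera call takes 0.05 s, during which the arm holds its last target. There are 200 camera calls.

TASK

Two sloped flow lanes stand on the bench, one for small white cartons and one for bigger cream ones. Take the loose white carton, lower it into the upper half of the lane that already holds a white carton, long side along the lane, until it touches, and only then let go, so that it slides down by itself and comes to rest behind the white carton at the stop. Leave the loose cream carton where it is.

Things in the scene. Friction and masses are not known exactly. Their poses are not given: they have to be found in the camera images.
- white_carton: the loose white carton that stands upright on the worktop, to the left or the right of the lanes: 52 (its x) x 72 (its y) x 48 (z) mm, about 70 g, rigid. Origin at the centre of its underside, z up. Grasp it across the 52 mm side.
- white_stock: the white carton already in the white lane, same size and origin, loose; it lies on the slope against the stop plate (30 mm high), its 72 mm side (y) along the lane, centre at x = -105 mm of the lane; the next one will rest behind it at about x = -38 mm. A light bump from the arriving carton does no harm.
- white_lane: fixed sloped channel, blue floor, grey rails, white card on its stop; slick: cartons slide at once. Origin on the worktop under its middle; x level, along the lane, uphill (away from the robot), y across. Floor rises 22 degrees: z = 35 mm at the stop face (x = -139), 91 at x = 0, 119 at x = 70 (good carton centre), 147 at the open end (x = 139). 76 mm between rails, which stand 15 mm above the floor, 5 thick.
- cream_carton: the loose cream carton standing on the worktop on the other side of the lanes, 110 x 60 x 65 mm; origin at the centre of its underside. Not to be moved. (A second, equal lane with a yellow card holds another cream carton, about 0.2 m beside the white lane; which is left or right varies.)
There are look-alikes about, which are no part of the job. Leave any orange look-alike of the white_carton alone.

How it is judged:
On the way, in this order (a step that is already met when the one before it is completed fails the run):
1. the white carton, still held, is set down in the upper half of the white lane, its long side along the lane (x of white_carton in the frame of white_lane between 0 and 0.135 m and y of white_carton in the frame of white_lane between -0.02 and 0.02 m and angle between the x axis of white_carton and the y axis of white_lane, either way round below 0.35 rad and angle between white_carton's own z axis and vertical below 0.56 rad and z of white_carton in the frame of white_lane between 0.08 and 0.17 m and contact force between the fingers and white_carton above 0.5 N and contact force between white_carton and white_lane above 0.1 N), for 0.04 s.
2. it is let go while still clear of the carton at the stop, and slides by itself (contact force between the fingers and white_carton below 0.1 N and distance between white_carton and white_stock above 0.085 m and z of white_carton in the frame of white_lane above 0.05 m), for 0.04 s.
At the end, for the whole second after the job is handed in: The white carton lies in the white lane behind the one at the stop, with at most 12 mm between them, within 20 mm of the lane's centre line, within 20 degrees of straight, lying on its underside, at rest and released; the first white carton is still at the stop, within about 15 mm (y of white_carton in the frame of white_lane between -0.02 and 0.02 m and angle between the x axis of white_carton and the y axis of white_lane, either way round below 0.35 rad and angle between each of white_carton, white_stock's own z axis and vertical below 0.56 rad and y of white_stock in the frame of white_lane between -0.02 and 0.02 m and x of white_stock in the frame of white_lane between -0.125 and -0.09 m and distance between white_carton and white_stock between 0.06 and 0.085 m and z of white_carton in the frame of white_lane between 0.06 and 0.09 m and x of white_carton in the frame of white_lane above -0.06 m and linear speed of white_carton below 0.02 m/s and contact force between the fingers and white_carton below 0.1 N); the robot touches nothing.
It fails at once if the loose cream carton is moved by more than 30 mm (distance of cream_carton from where it was at the start of the episode above 0.03 m).
It also fails if it takes over 32 s, if anything falls off the work surface, if the arm or the gripper's body presses on something with over 40 N, if the wrist force passes 120 N, or if a joint passes its speed limit or range.

## Working session

There is one attempt and no reset: what is moved stays moved. The work goes in short steps, Python scripts to look and compute and a tool call to move; the robot and the scene stay as the last step left them, time stands still between calls to the robot, and variables do not carry over. Pictures are saved under pics/ and viewed, about 8 in all and at most 12, crops included, and the job is handed in when it is done.

Besides the shell and the picture viewer there is one more tool, called after "Request:" by a JSON object that holds its "api" and its "payload", one argument or row to a line. servo_tool: Moves the arm, as the interface text tells. Its arguments: {"type":"object","properties":{"rows":{"type":"array","items":{"type":"array","items":{"type":"number"}}},"newtons":{"type":"number"}},"required":["rows"]}

```bash
mkdir -p pics; python3 - <<'E'
from cell import *
import cv2,numpy as np
for n in("scene","top"):
    im=snapshot(n); cv2.imwrite(f"pics/{n}0.png",im[:,:,::-1]); c=calibration(n); print(n,np.round(c["mtx"],1).tolist(),np.round(c["T"],3).tolist(),c.keys())
print(observe())
E
```

```text
scene [[539.4, 0.0, 319.3], [0.0, 539.4, 246.4], [0.0, 0.0, 1.0]] [[-0.86, 0.312, -0.403, -0.244], [-0.51, -0.554, 0.658, 1.01], [-0.018, 0.772, 0.636, 1.212], [0.0, 0.0, 0.0, 1.0]] dict_keys(['mtx', 'T'])
top [[455.2, 0.0, 325.6], [0.0, 455.2, 246.5], [0.0, 0.0, 1.0]] [[-0.022, 0.99, -0.14, 0.246], [-1.0, -0.02, 0.01, -0.185], [0.007, 0.14, 0.99, 1.551], [0.0, 0.0, 0.0, 1.0]] dict_keys(['mtx', 'T'])
{'t': 0.1, 'joint_pos': array([ 1.56569067e+00,  4.07425310e-02,  8.39307546e-02, -3.84239129e-04,
       -1.61548449e+00, -3.33715868e-01]), 'dq': array([-0.00063679,  0.00115031,  0.00184302,  0.00298034,  0.00026088,
       -0.00167942]), 'tau': array([-5.35649582e-03, -3.69340217e+01,  3.48280120e+01,  6.95158347e+00,
       -4.44434176e-03,  5.30549205e-07]), 'tcp_pos': array([0.19926489, 0.56567585, 0.24939968]), 'ee_rot': array([ 3.14004972e+00, -1.28610503e-04, -3.38804553e-01]), 'force': array([-0.62956351,  0.02921075,  0.9779831 ]), 'wrist_torque': array([-0.03588684, -0.01850799, -0.00646888]), 'width': 0.08575470048843511}
```

View pics/top0.png

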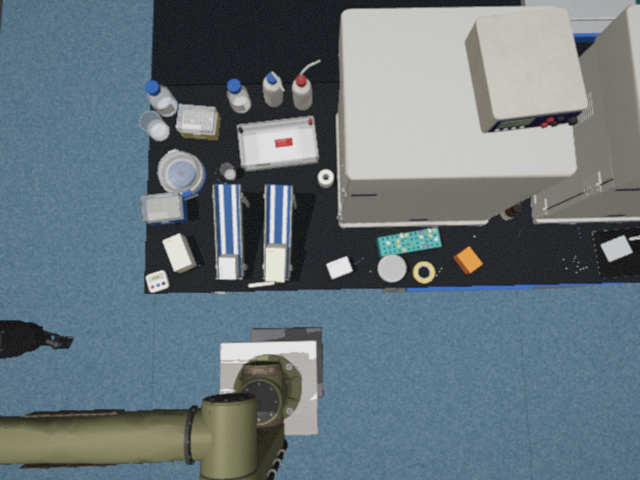

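View pics/scene0.png

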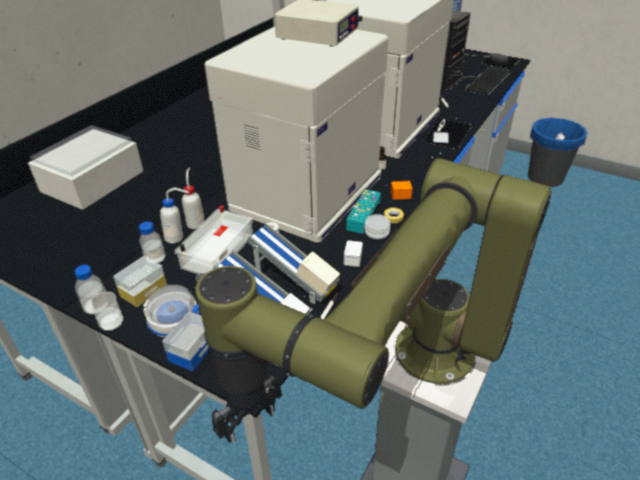

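Top view: white lane at about (228,232) with stock at (228,267); cream lane at (278,232). Candidates for the loose white carton are the white block (340,268), the orange look-alike (468,260), a white thing on the far pad (616,248), the round tub (392,268), the cream carton (179,253) and the timer (157,281). I choose (340,268) and check it in a crop.

```bash
cat > h.py <<'E'
from cell import *
import cv2,numpy as np
def ray(n,uv):
    c=calibration(n);m=c["mtx"];T=np.array(c["T"])
    d=np.array([(uv[0]-m[0][2])/m[0][0],-(uv[1]-m[1][2])/m[1][1],-1.0])
    return T[:3,3],T[:3,:3]@d
def at_z(n,uv,z):
    o,d=ray(n,uv);return o+d*(z-o[2])/d[2]
def proj(n,P):
    c=calibration(n);m=c["mtx"];T=np.array(c["T"]);p=T[:3,:3].T@(np.array(P)-T[:3,3])
    return m[0][2]+m[0][0]*p[0]/-p[2], m[1][2]-m[1][1]*p[1]/-p[2]
E
python3 - <<'E'
from h import *
t=cv2.imread("pics/top0.png");s=cv2.imread("pics/scene0.png")
a=cv2.resize(t[170:300,140:360],None,fx=3.6,fy=3.6,interpolation=cv2.INTER_CUBIC)
cv2.imwrite("pics/c1.png",a)
b=cv2.resize(s[215:330,210:410],None,fx=4,fy=4,interpolation=cv2.INTER_CUBIC)
cv2.imwrite("pics/c2.png",b)
h=cv2.cvtColor(t,cv2.COLOR_BGR2HSV)
for nm,lo,hi in(("white",(0,0,185),(180,40,255)),("blue",(100,90,60),(130,255,255))):
    m=cv2.inRange(h,lo,hi); m[:,:140]=0;m[:175]=0;m[300:]=0;m[:,380:]=0
    for c in cv2.findContours(m,cv2.RETR_EXTERNAL,cv2.CHAIN_APPROX_NONE)[0]:
        if cv2.contourArea(c)>80:
            r=cv2.minAreaRect(c);print(nm,cv2.contourArea(c),[np.round(x,1) for x in r],np.round(cv2.boxPoints(r),1).tolist())
print(t[268,340],t[267,228],t[266,276],t[253,179])
E
```

```text
white 304.5 [array([156.6, 281. ]), array([17.4, 19.6]), np.float64(71.6)] [[144.60000610351562, 275.79998779296875], [163.1999969482422, 269.6000061035156], [168.6999969482422, 286.1000061035156], [150.10000610351562, 292.29998779296875]]
white 304.0 [array([339. , 267.1]), array([15.6, 21.7]), np.float64(69.4)] [[326.1000061035156, 263.6000061035156], [346.3999938964844, 256.0], [351.79998779296875, 270.6000061035156], [331.6000061035156, 278.20001220703125]]
white 300.0 [array([227. , 267.5]), array([16., 21.]), np.float64(0.0)] [[219.0, 278.0], [219.0, 257.0], [235.0, 257.0], [235.0, 278.0]]
white 624.5 [array([266.5, 267. ]), array([38., 35.]), np.float64(90.0)] [[249.0, 248.0], [284.0, 248.0], [284.0, 286.0], [249.0, 286.0]]
white 554.5 [array([176.6, 252. ]), array([32.6, 18.4]), np.float64(68.6)] [[162.10000610351562, 240.1999969482422], [179.3000030517578, 233.5], [191.1999969482422, 263.8999938964844], [174.0, 270.6000061035156]]
white 114.5 [array([157.8, 214.6]), array([ 7.5, 19.9]), np.float64(83.3)] [[147.5, 212.10000610351562], [167.3000030517578, 209.6999969482422], [
[... 1257 characters left out ...]
8.5, 213.5]), array([59.,  3.]), np.float64(90.0)] [[267.0, 184.0], [270.0, 184.0], [270.0, 243.0], [267.0, 243.0]]
blue 469.0 [array([231.2, 228.5]), array([91.4, 16. ]), np.float64(88.5)] [[222.0, 183.0], [238.0, 182.60000610351562], [240.39999389648438, 274.0], [224.39999389648438, 274.3999938964844]]
blue 128.0 [array([217.5, 219. ]), array([72.,  5.]), np.float64(90.0)] [[215.0, 183.0], [220.0, 183.0], [220.0, 255.0], [215.0, 255.0]]
blue 195.0 [array([184.3, 206.7]), array([23.2, 75.1]), np.float64(46.8)] [[149.0, 224.0], [203.6999969482422, 172.60000610351562], [219.60000610351562, 189.5], [164.8000030517578, 240.89999389648438]]
[230 229 228] [229 227 227] [216 226 227] [219 227 226]
```

View pics/c1.png

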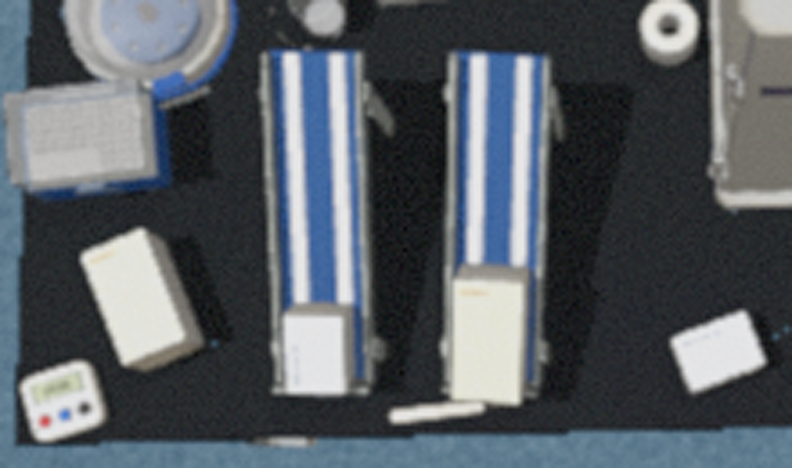

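View pics/c2.png

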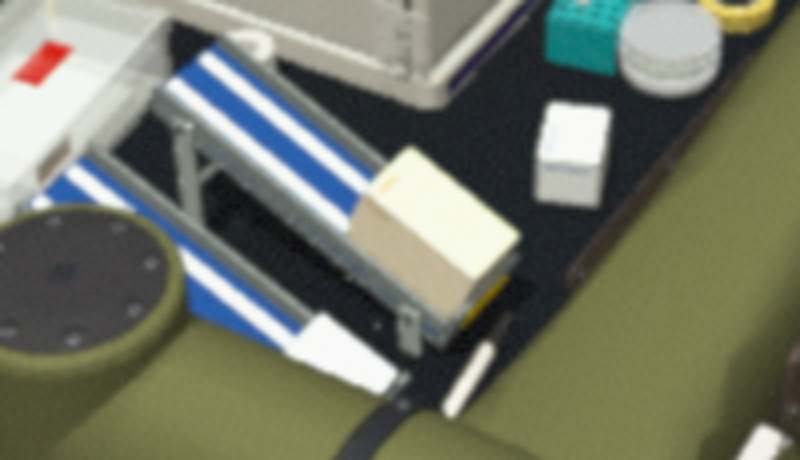

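```bash
python3 - <<'E'
from h import *
t=cv2.imread("pics/top0.png")
h=cv2.cvtColor(t,cv2.COLOR_BGR2HSV)
# carton top
m=cv2.inRange(h,(0,0,150),(180,60,255));m[:,:320]=0;m[:,360:]=0;m[:245]=0;m[290:]=0
c=max(cv2.findContours(m,cv2.RETR_EXTERNAL,cv2.CHAIN_APPROX_NONE)[0],key=cv2.contourArea)
W=np.array([at_z("top",p[0],.048)[:2] for p in c],np.float32)
r=cv2.minAreaRect(W*1000);print("carton",r);B=cv2.boxPoints(r);print(B.round(1).tolist())
# scene check
print("scene proj of carton top centre",proj("scene",[r[0][0]/1e3,r[0][1]/1e3,.048]))
s=cv2.cvtColor(cv2.imread("pics/scene0.png"),cv2.COLOR_BGR2HSV)
# lane: stripe mask, per-row midpoints
m=cv2.inRange(h,(0,0,160),(180,60,255))
pts=[]
for v in range(180,258):
    u=np.where(m[v,214:243])[0]+214
    b=np.where(cv2.inRange(h[v:v+1],(100,90,60),(130,255,255))[0,210:246])[0]+210
    if v%8==0 or v<187 or v>250: print(v,u.tolist(),b.tolist())
E
```

```text
carton ((388.65936279296875, -242.71417236328125), (54.80084991455078, 74.67245483398438), 20.123918533325195)
[[350.1000061035156, -217.10000610351562], [375.79998779296875, -287.20001220703125], [427.20001220703125, -268.29998779296875], [401.5, -198.1999969482422]]
scene proj of carton top centre (np.float64(353.4510217983244), np.float64(248.45364263738963))
180 [] []
181 [] []
182 [] []
183 [] [215, 216, 217, 218, 219, 220, 222, 223, 227, 228, 229, 230, 231, 232, 233, 234, 235, 236, 237, 238]
184 [219, 220, 221] [215, 216, 217, 218, 223, 224, 225, 226, 227, 228, 229, 230, 236, 237, 238]
185 [218, 219, 220, 221, 222, 231, 232, 233, 234, 235] [215, 216, 217, 224, 225, 226, 227, 228, 229, 230, 236, 237]
186 [218, 219, 220, 221, 222, 223, 231, 232, 233, 234, 235, 239] [215, 216, 217, 224, 225, 226, 227, 228, 229, 230, 236, 237]
192 [219, 220, 221, 222, 223, 231, 232, 233, 234, 235] [216, 217, 224, 225, 226, 227, 228, 229, 230, 237]
200 [219, 220, 221, 222, 223, 232, 233, 234, 235, 236, 239] [216, 217, 218, 224, 225, 226, 227, 228, 229, 230, 237, 238]
208 [219, 220, 221, 222, 223, 23
[... 459 characters left out ...]
5, 236, 237] [218, 219, 220, 226, 227, 228, 229, 230, 231, 232, 238, 239]
248 [221, 222, 223, 224, 225, 233, 234, 235, 236, 237] [218, 219, 220, 226, 227, 228, 229, 230, 231, 232, 239]
251 [221, 222, 223, 224, 225, 233, 234, 235, 236, 237] [218, 219, 220, 226, 227, 228, 229, 230, 231, 232, 239]
252 [221, 222, 223, 224, 225, 233, 234, 235, 236, 237] [218, 219, 220, 227, 228, 229, 230, 231, 232, 239]
253 [221, 222, 223, 224, 225, 233, 234, 235, 236, 237] [218, 219, 220, 227, 228, 229, 230, 231, 232, 239]
254 [222, 223, 224, 234, 235, 236, 237] [218, 219, 220, 238, 239]
255 [] [219, 238, 239]
256 [] [239]
257 [219, 220, 221, 222, 223, 224, 225, 226, 227, 228, 229, 230, 231, 232, 233, 234] [239]
```

```bash
cat >> h.py <<'E'
from scipy.spatial.transform import Rotation as Ro
A=at_z("top",(226.7,183.3),.147);Bm=at_z("top",(229.2,254.2),.062)
LY=np.arctan2(*(A-Bm)[[1,0]]);ex=np.array([np.cos(LY),np.sin(LY)])
LO=A[:2]-.139*ex
def lane(x,n=0):  # point on the floor centre line, n above it along its normal (world)
    s,c=np.sin(np.radians(22)),np.cos(np.radians(22)); X=x-n*s
    return np.r_[LO+ex*X, .091+x*s/c+n*c]
def go(p,rpy):
    o=observe();R=Ro.from_euler("xyz",o["ee_rot"]);T=Ro.from_euler("xyz",rpy)
    print("shift mm",(R.inv().apply(np.array(p)-o["tcp_pos"])*1e3).round(1),"rot",(R.inv()*T).as_rotvec().round(3))
E
python3 - <<'E'
from h import *
print(A,Bm,"len",np.linalg.norm((A-Bm)[:2]),"want .211; yaw",LY,"O",LO)
print("stock top centre pred px",proj("top",lane(-.105,.048)),"seen 227,267.5; stop:",lane(-.139),proj("top",lane(-.139)))
print("place",lane(.065),lane(.065,.037))
print("cabinet front",at_z("top",(345,225),0), "bench front",at_z("top",(340,291),0),"cream lane",at_z("top",(278,200),.13))
go([.42,.22,.28],[np.pi,0,-.6]); go([.389,-.243,.28],[np.pi,0,-1.219])
E
```

```text
[0.6535242  0.11046191 0.147     ] [0.4375503  0.11798358 0.062     ] len 0.2161048391988055 want .211; yaw -0.03481264373063176 O [0.51460842 0.11529989]
stock top centre pred px (np.float64(226.62284858958915), np.float64(267.190852260817)) seen 227,267.5; stop: [0.37569264 0.12013787 0.03484035] (np.float64(230.05321712914105), np.float64(273.6458284670648))
place [0.57956903 0.11303753 0.1172617 ] [0.56571699 0.11351995 0.15156751]
cabinet front [ 0.53925227 -0.26923731  0.        ] bench front [ 0.31183236 -0.24599633  0.        ] cream lane [ 0.60024139 -0.05017065  0.13      ]
shift mm [323.1 252.7 -30.2] rot [ 0.002 -0.     0.261]
shift mm [447.7 699.7 -29.5] rot [ 0.001 -0.001  0.88 ]
```

Measurements agree: the carton measures 54.8x74.7 mm and reprojects onto the scene view, and the stock prediction is within 1 px. Moving now.

Request:
{"api": "servo_tool", "payload": {
  "rows": [
    [323,253,-30,0,0,0.26,0],
    [323,253,-30,0,0,0.26,0],
    [323,253,-30,0,0,0.26,0],
    [323,253,-30,0,0,0.26,0],
    [323,253,-30,0,0,0.26,0],
    [323,253,-30,0,0,0.26,0],
    [323,253,-30,0,0,0.26,0],
    [323,253,-30,0,0,0.26,0],
    [323,253,-30,0,0,0.26,0],
    [323,253,-30,0,0,0.26,0]
  ]
}}

```text
t: 1.1
tcp_pos: [0.4205, 0.2183, 0.2798]
ee_rot: [3.14, -0.0, -0.602]
force: [-0.9, -0.6, 0.0]
width: 0.0851
```

```bash
python3 - <<'E'
from h import *
o=observe();print(o["tcp_pos"],o["ee_rot"],o["joint_pos"],o["t"])
go([.389,-.243,.25],[np.pi,0,-1.219])
E
```

```text
[0.42051852 0.2182895  0.27977846] [ 3.14012950e+00 -4.10681356e-04 -6.02187198e-01] [ 9.06836308e-01 -2.92509981e-01 -1.63998629e-01  5.04476440e-04
 -1.70074267e+00  6.18375318e-02] 1.1
shift mm [235.3 398.   30.5] rot [ 0.001 -0.001  0.617]
```

Request:
{"api": "servo_tool", "payload": {
  "rows": [
    [235,398,30,0,0,0.617,0],
    [235,398,30,0,0,0.617,0],
    [235,398,30,0,0,0.617,0],
    [235,398,30,0,0,0.617,0],
    [235,398,30,0,0,0.617,0],
    [235,398,30,0,0,0.617,0],
    [235,398,30,0,0,0.617,0],
    [235,398,30,0,0,0.617,0],
    [235,398,30,0,0,0.617,0],
    [235,398,30,0,0,0.617,0]
  ]
}}

```text
t: 2.1
tcp_pos: [0.388, -0.2453, 0.2491]
ee_rot: [3.138, -0.0, -1.222]
force: [-0.2, 1.0, -1.0]
width: 0.0854
```

Request:
{"api": "servo_tool", "payload": {
  "rows": [
    [0,0,130,0,0,0,0],
    [0,0,130,0,0,0,0],
    [0,0,130,0,0,0,0],
    [0,0,130,0,0,0,0],
    [0,0,130,0,0,0,0]
  ]
}}

```text
t: 2.6
tcp_pos: [0.3882, -0.2451, 0.1201]
ee_rot: [3.138, -0.001, -1.221]
force: [0.8, 0.5, 1.0]
width: 0.0855
```

```bash
python3 - <<'E'
from h import *
go([.3887,-.2427,.037],[np.pi,0,-1.219])
s=snapshot("scene")[:,:,::-1]
cv2.imwrite("pics/s1.png",cv2.resize(s[180:300,270:430],None,fx=5,fy=5,interpolation=cv2.INTER_CUBIC))
E
```

```text
shift mm [-2.1 -1.6 83.1] rot [ 0.004 -0.001 -0.002]
```

View pics/s1.png

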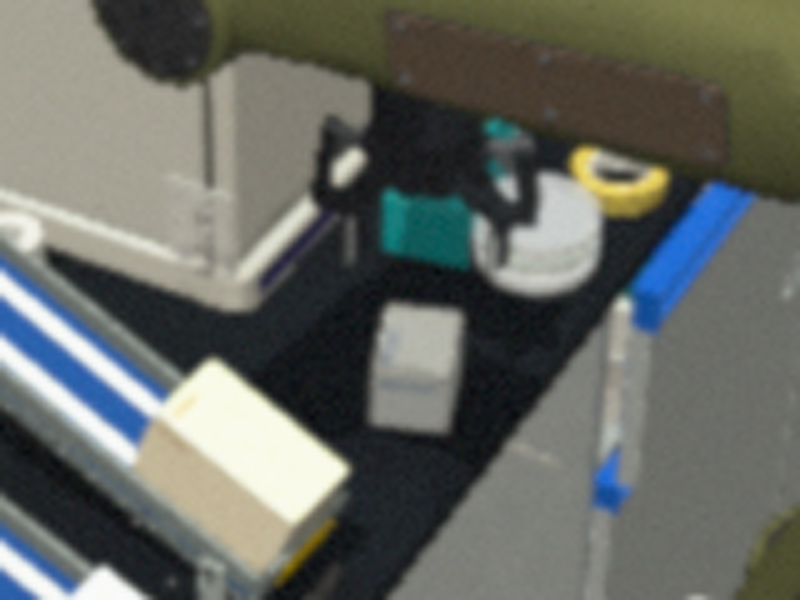

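The crop shows the fingers open above the white carton (top face near crop (420,335)), straddling its 52 mm side, and nothing close by. Lowering to grasp height.

Request:
{"api": "servo_tool", "payload": {
  "rows": [
    [-2,-1.6,45,0.004,0,0,0],
    [-2,-1.6,70,0.004,0,0,0],
    [-2,-1.6,83,0.004,0,0,0],
    [-2,-1.6,83,0.004,0,0,0],
    [-2,-1.6,83,0.004,0,0,0]
  ]
}}

```text
t: 3.15
tcp_pos: [0.391, -0.2435, 0.0407]
ee_rot: [-3.137, -0.004, -1.22]
force: [0.2, 0.3, 1.8]
width: 0.0858
```

Request:
{"api": "servo_tool", "payload": {
  "rows": [
    [0,0,0,0,0,0,1],
    [0,0,0,0,0,0,1],
    [0,0,0,0,0,0,1],
    [0,0,0,0,0,0,1],
    [0,0,0,0,0,0,1],
    [0,0,0,0,0,0,1],
    [0,0,0,0,0,0,1],
    [0,0,0,0,0,0,1]
  ],
  "newtons": 30
}}

```text
t: 3.95
tcp_pos: [0.392, -0.2438, 0.0423]
ee_rot: [-3.135, -0.006, -1.22]
force: [0.1, 0.8, 6.4]
width: 0.0509
```

Request:
{"api": "servo_tool", "payload": {
  "rows": [
    [0,0,-20,0,0,0,1],
    [0,0,-60,0,0,0,1],
    [0,0,-100,0,0,0,1],
    [0,0,-140,0,0,0,1],
    [0,0,-180,0,0,0,1],
    [0,0,-220,0,0,0,1],
    [0,0,-250,0,0,0,1],
    [0,0,-250,0,0,0,1],
    [0,0,-250,0,0,0,1]
  ]
}}

```text
t: 4.85
tcp_pos: [0.39, -0.2427, 0.2922]
ee_rot: [-3.134, -0.006, -1.22]
force: [-0.9, -0.4, -1.7]
width: 0.051
```

```bash
python3 - <<'E'
from h import *
s=snapshot("scene")[:,:,::-1]
u=proj("scene",observe()["tcp_pos"]);print(u)
x,y=int(u[0]),int(u[1])
cv2.imwrite("pics/s2.png",cv2.resize(s[max(0,y-60):y+60,x-80:x+80],None,fx=5,fy=5,interpolation=cv2.INTER_CUBIC))
go([.42,0.03,.30],[np.pi,0,LY-.5])
E
```

```text
(np.float64(354.89098820261427), np.float64(187.81051818144113))
shift mm [-245.6 -122.1   -9.4] rot [-0.004 -0.007 -0.685]
```

View pics/s2.png

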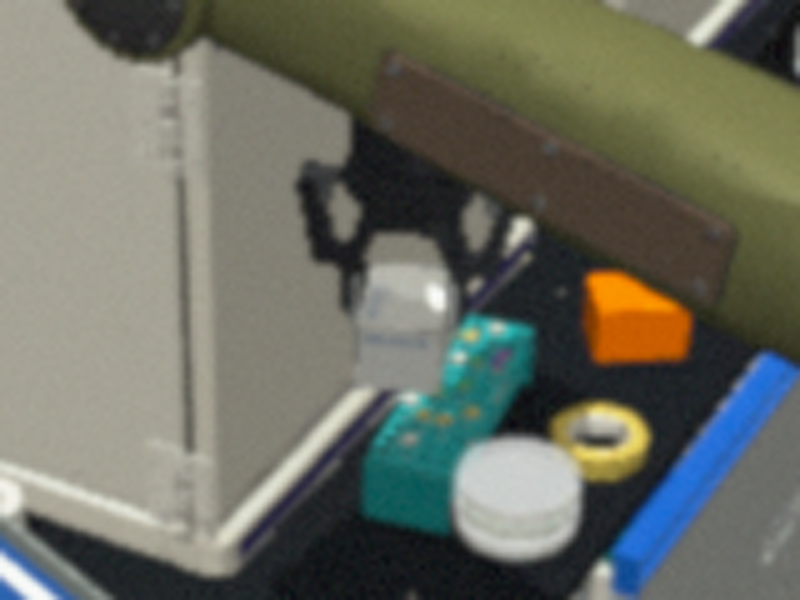

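The carton is held upright between the pads (crop (405,320)), width 51 mm. Carrying it over.

Request:
{"api": "servo_tool", "payload": {
  "rows": [
    [-246,-122,-9,-0.004,-0.007,-0.685,1],
    [-246,-122,-9,-0.004,-0.007,-0.685,1],
    [-246,-122,-9,-0.004,-0.007,-0.685,1],
    [-246,-122,-9,-0.004,-0.007,-0.685,1],
    [-246,-122,-9,-0.004,-0.007,-0.685,1],
    [-246,-122,-9,-0.004,-0.007,-0.685,1],
    [-246,-122,-9,-0.004,-0.007,-0.685,1],
    [-246,-122,-9,-0.004,-0.007,-0.685,1]
  ]
}}

```text
t: 5.7
tcp_pos: [0.4194, 0.0306, 0.2982]
ee_rot: [3.139, 0.002, -0.533]
force: [1.1, 0.2, -0.2]
width: 0.0516
```

```bash
python3 - <<'E'
from h import *
print("target",lane(.065,.042+.06))
R=Ro.from_euler("z",LY)*Ro.from_euler("y",-22,degrees=True)*Ro.from_euler("x",np.pi)
print(R.as_euler("xyz"),R.as_matrix()[:,2])
go(lane(.065,.042+.06),R.as_euler("xyz"))
E
```

```text
target [0.54138231 0.11436745 0.21183446]
[ 3.14159265 -0.38397244 -0.03481264] [ 0.37437962 -0.01303841 -0.92718385]
shift mm [  62.6 -134.3   86. ] rot [ 0.097  0.378 -0.492]
```

Request:
{"api": "servo_tool", "payload": {
  "rows": [
    [63,-134,20,0.097,0.378,-0.492,1],
    [63,-134,40,0.097,0.378,-0.492,1],
    [63,-134,60,0.097,0.378,-0.492,1],
    [63,-134,86,0.097,0.378,-0.492,1],
    [63,-134,86,0.097,0.378,-0.492,1],
    [63,-134,86,0.097,0.378,-0.492,1],
    [63,-134,86,0.097,0.378,-0.492,1],
    [63,-134,86,0.097,0.378,-0.492,1]
  ]
}}

```text
t: 6.5
tcp_pos: [0.5429, 0.1141, 0.2167]
ee_rot: [-3.137, -0.388, -0.039]
force: [-0.2, -0.3, -0.9]
width: 0.0515
```

```bash
python3 - <<'E'
from h import *
R=Ro.from_euler("z",LY)*Ro.from_euler("y",-22,degrees=True)*Ro.from_euler("x",np.pi)
go(lane(.065,.042+.02),R.as_euler("xyz"));print(observe()["joint_pos"])
for n,k in(("scene",1),("top",2)):
    s=snapshot(n)[:,:,::-1];u=proj(n,lane(.04));print(n,u);x,y=int(u[0]),int(u[1])
    c=cv2.resize(s[y-60:y+60,x-45:x+35],None,fx=5,fy=5,interpolation=cv2.INTER_CUBIC)
    a=c if k==1 else np.hstack([a,c])
cv2.imwrite("pics/p1.png",a)
E
```

```text
shift mm [-3.4 -0.1 43.9] rot [-0.003 -0.004 -0.004]
[ 0.72230891 -0.41745425 -0.51469183  0.28063901 -1.19655696  0.74340676]
scene (np.float64(249.03449599345592), np.float64(282.10552453334816))
top (np.float64(227.92528778068726), np.float64(216.48259932626257))
```

View pics/p1.png

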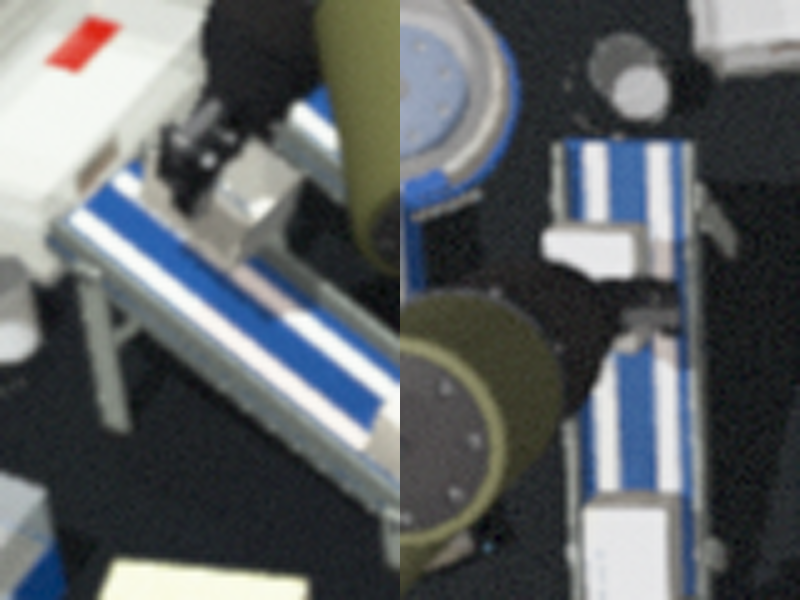

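The pictures show the carton held level with the slope (scene crop (235,200)); in the top view it sits at crop (588,250) and the lane centre is at 628, which matches the expected height parallax. Descending.

Request:
{"api": "servo_tool", "payload": {
  "rows": [
    [-3,0,20,-0.003,-0.004,-0.004,1],
    [-3,0,36,-0.003,-0.004,-0.004,1],
    [-3,0,44,-0.003,-0.004,-0.004,1],
    [-3,0,44,-0.003,-0.004,-0.004,1],
    [-3,0,44,-0.003,-0.004,-0.004,1]
  ]
}}

```text
t: 7.1
tcp_pos: [0.5566, 0.1137, 0.174]
ee_rot: [3.14, -0.383, -0.034]
force: [-0.3, 0.1, -0.3]
width: 0.0514
```

Request:
{"api": "servo_tool", "payload": {
  "rows": [
    [0,0,3,0,0,0,1],
    [0,0,6,0,0,0,1],
    [0,0,9,0,0,0,1],
    [0,0,12,0,0,0,1],
    [0,0,12,0,0,0,1]
  ]
}}

```text
t: 7.6
tcp_pos: [0.5609, 0.1134, 0.1622]
ee_rot: [3.14, -0.382, -0.034]
force: [-0.4, 0.9, -0.5]
width: 0.0513
```

```bash
python3 - <<'E'
from h import *
R=Ro.from_euler("z",LY)*Ro.from_euler("y",-22,degrees=True)*Ro.from_euler("x",np.pi)
go(lane(.065,.042),R.as_euler("xyz"));print(observe()["force"])
E
```

```text
shift mm [ 0.4 -0.3  6.7] rot [0.001 0.002 0.001]
[-0.44437114  0.85466416 -0.54933359]
```

Request:
{"api": "servo_tool", "payload": {
  "rows": [
    [0,0,1.5,0,0,0,1],
    [0,0,3,0,0,0,1],
    [0,0,4.5,0,0,0,1],
    [0,0,4.5,0,0,0,1]
  ]
}}

```text
t: 8.0
tcp_pos: [0.5625, 0.1133, 0.1577]
ee_rot: [3.14, -0.382, -0.034]
force: [0.4, -0.2, -1.8]
width: 0.0516
```

Request:
{"api": "servo_tool", "payload": {
  "rows": [
    [0,0,1,0,0,0,1],
    [0,0,2,0,0,0,1],
    [0,0,2,0,0,0,1]
  ]
}}

```text
t: 8.3
tcp_pos: [0.5638, 0.1135, 0.1574]
ee_rot: [3.14, -0.384, -0.034]
force: [-2.8, -1.2, 5.3]
width: 0.0516
```

Request:
{"api": "servo_tool", "payload": {
  "rows": [
    [0,0,1,0,0,0,1],
    [0,0,2,0,0,0,1],
    [0,0,2,0,0,0,1]
  ]
}}

```text
t: 8.6
tcp_pos: [0.5654, 0.1137, 0.1579]
ee_rot: [3.141, -0.387, -0.034]
force: [-5.4, -0.1, 9.1]
width: 0.0517
```

Contact: 10 N, directed along the slope normal. Checking before release.

```bash
python3 - <<'E'
from h import *
R=Ro.from_euler("z",LY)*Ro.from_euler("y",-22,degrees=True)*Ro.from_euler("x",np.pi)
go(lane(.065,.042),R.as_euler("xyz"));print(observe()["force"])
for n,k in(("scene",1),("top",2)):
    s=snapshot(n)[:,:,::-1];u=proj(n,lane(.06));x,y=int(u[0]),int(u[1])
    c=cv2.resize(s[y-38:y+38,x-28:x+22],None,fx=8,fy=8,interpolation=cv2.INTER_CUBIC)
    a=c if k==1 else np.hstack([a,c])
cv2.imwrite("pics/p2.png",a[:600,:800])
E
```

```text
shift mm [-2.1  0.2  1. ] rot [-0.    -0.003  0.001]
[-5.42840514 -0.08133892  9.12172132]
```

View pics/p2.png

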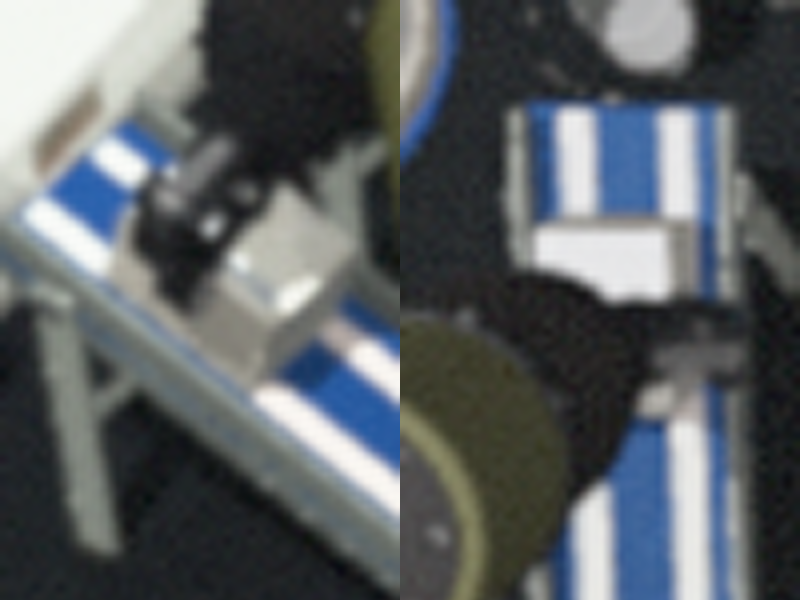

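The carton rests on the lane floor between the rails (scene crop (250,290); top crop (600,260) against a centre line of 628, consistent with its height), straight, with the fingers above the rails. Releasing.

Request:
{"api": "servo_tool", "payload": {
  "rows": [
    [0,0,0,0,0,0,0],
    [0,0,0,0,0,0,0],
    [0,0,0,0,0,0,0],
    [0,0,0,0,0,0,0],
    [0,0,0,0,0,0,0],
    [0,0,0,0,0,0,0],
    [0,0,0,0,0,0,0],
    [0,0,0,0,0,0,0]
  ]
}}

```text
t: 9.5
tcp_pos: [0.5654, 0.1137, 0.1579]
ee_rot: [3.141, -0.387, -0.034]
force: [-0.7, 0.3, 0.1]
width: 0.0849
```

Request:
{"api": "servo_tool", "payload": {
  "rows": [
    [0,0,-30,0,0,0,0],
    [0,0,-70,0,0,0,0],
    [0,0,-110,0,0,0,0],
    [0,0,-150,0,0,0,0],
    [0,0,-150,0,0,0,0],
    [0,0,-150,0,0,0,0]
  ]
}}

```text
t: 10.1
tcp_pos: [0.5087, 0.1161, 0.2979]
ee_rot: [-3.139, -0.389, -0.034]
force: [-0.5, -0.1, 0.2]
width: 0.0853
```

```bash
python3 - <<'E'
from h import *
print(observe()["force"],observe()["width"])
for n,k in(("scene",1),("top",2)):
    s=snapshot(n)[:,:,::-1];u=proj(n,lane(-.06));x,y=int(u[0]),int(u[1])
    c=cv2.resize(s[y-50:y+50,x-45:x+35],None,fx=5,fy=5,interpolation=cv2.INTER_CUBIC)
    a=c if k==1 else np.hstack([a,c])
cv2.imwrite("pics/p3.png",a)
E
```

```text
[-0.47133539 -0.10542087  0.16978196] 0.08532722941930217
```

View pics/p3.png

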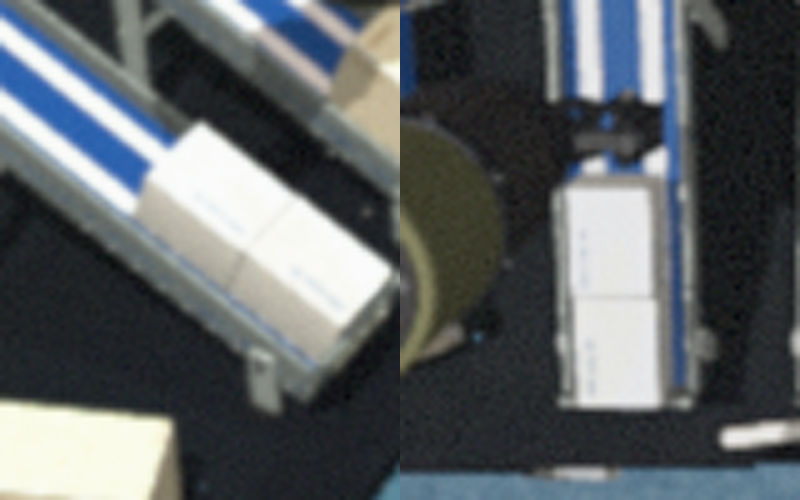

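Both white cartons sit flush one behind the other on the slope (top crop seam at (615,297)), straight between the rails, and the gripper is well clear. Handing in.

```bash
python3 -c "
from cell import *
print(sign_off())"
```

```text
the job is handed in; nothing more can be done
None
```

The white carton is in the white lane, resting flush behind the one at the stop, and I have handed the job in at about 10 s of the 32 s allowed.

- **What I did:** I picked up the loose white carton across its 52 mm side and carried it over, tilted 22° to match the slope. I lowered it at about x = 65 mm in the lane until the wrist force showed contact (about 10 N, along the slope normal). Then I opened the jaws and it slid down by itself.
- **Last checks:** The final pictures show both white cartons touching, straight between the rails. The gripper had backed off 150 mm with no force on it, and the arm never went near the loose cream carton.
- **What disagreed:** At the grasp the TCP stood about 5 mm higher than commanded, with 6 N upward on the tool. I allowed for the height when placing; I did not find the cause. I judged that the carton had come to rest from one picture pair, not by comparing two.

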